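# Set the regulator sleeve to 4 and open its toggle valve

## Robot

A 6-joint arm with a two-finger parallel gripper is mounted at the origin on the work surface. World frame = base frame: x ahead of the robot, y to its left, z up, the work surface at z = 0. Lengths are in m, angles in rad, forces in N, time in s.
With the tool pointing down it reaches from about 0.425 to 0.95 m from the base axis. Payload 3.5 kg.
Tool frame: the origin (TCP) lies on the centre line of the jaws, within the pads' length; the fingertips stand 11 mm ahead of it and the grasp point (between the pads) lies 8 mm behind it; z points along the fingers, y is the line along which they close (so a half turn about z gives the same grasp; the last joint's range is limited). The gripper opens to 85 mm and grips with 20 to 120 N. Pads are 22 mm wide; open, the fingers measure 114 mm over their backs; the gripper's body (76 mm by 85 mm) begins 54 mm behind the grasp point. The pads swing forward as they close: fully open they stand 13 mm farther back than shut.
Start: joints at [-1.397, 0.286, 1.577, -0, 1.279, -0.15], TCP at [0.215, -0.64, 0.208] pointing down, gripper open.
Joint ranges: [-2.77, 2.77], [-0.9, 2.22], [0.21, 2.48], [-1.53, 4.67], [0.24, 2.81], [-2.84, 2.84]. Speed limits (rad/s): [2.79, 2.79, 3.14, 3.14, 3.14, 3.14].

## Interface

Orientations are given as a unit quaternion [w, x, y, z].
In Python, from station import readout, capture, camera_params, env gives the robot as it stands.
- The arm moves only by the tool arm_command, never from a script. Its argument "increments" is a list that holds one entry, the list of rows, each a list of 7 numbers: the turn, a rotation vector about the tool's x, y, z normalised to -1 to 1, where 1 is 0.5 rad, then the shift along the tool's x, y, z normalised to -1 to 1, where 1 is 150 mm, then the opening, from 0 (shut) to 1 (fully open). In form: [[[wx, wy, wz, dx, dy, dz, fingers], ...]]. A call has 1 to 12 rows; each row is the pose to reach, as a shift and turn from the pose commanded when the call began, along the tool's axes at that moment; what a row does not reach only later rows make up. A row lasts 1/12 s, in which the tool goes at most 41.7 mm and 7.16 degrees, less where a joint would pass 70% of its speed; a pose out of reach is approached as far as the arm can. A call with a number of a shift or a turn outside -1 to 1 is refused whole. A call with a gripper value outside its range is refused whole. The fingers move at their own pace and stop on an object; the grip force is fixed at half the most. Time passes only in rows, so rows that repeat a pose let the fingers close. It gives the time, the measured TCP pose, the force, the opening and the grip force at its end, in the units of the state.
- readout.get_obs(): the state, without advancing time (a new reading comes with each control period).
- capture(name): name is "scene" or "top" or "wrist"; returns the picture (420x560x3 uint8, red, green, blue); there is no depth.
- camera_params(name): a dict with "K" (3x3 intrinsics, pixels), "extrinsics" (4x4, takes a point from world to camera coordinates); the wrist camera has in their place "mount" (4x4, takes a point from camera to tool coordinates, whose origin is the TCP and whose axes are the flange's). Camera axes: x right, y up, looking along -z (the intrinsics and any distortion apply to the point x, -y, -z); pixel columns grow to the right and rows downward; lengths in m; the calibration is good to about 2 mm. A picture is of the moment at which its call begins: read the wrist's pose just before it. camera_params takes no time and is no camera call.
- env.close_job(): hands the job in; it is judged then, once.
The state is a dict: "time_s": time; "joints": joint angles; "joint_velocities": joint speeds; "joint_efforts": joint torques, N m; "tcp_pos": TCP position; "tcp_rot": TCP orientation; "force": force on the tool from outside, world axes, zero at the start; "ft_torque": the same for the moment, N m; "grip_width": opening from 0.0 (shut) to 1.0 (fully open); "finger_force": force on a finger pad.
Only numpy, scipy, OpenCV 4.12 (cv2) and the standard library are available. Lean on these libraries where they do the work, as an engineer would, in place of code of your own. Each camera call takes 0.05 s, during which the arm holds its last target. There are 200 camera calls.

## Task

Turn the scale sleeve of the white pressure regulator unit until it clicks in with its bar over value 4 (the ticks count 0 to 6 from left to right seen from the robot; 0 and 5 are the long ones). Only then flip the toggle valve next to it fully over, away from the robot, to let the pressure in. Leave the two small loose parts on the unit and the wrench beside it where they are.

Things in the scene. Friction and masses are not known exactly. Their poses are not given: they have to be found in the camera images.
- unit: pressure regulator unit: low white housing fixed to the bench, 200 (x) x 280 (y) x 40 mm high. Origin: centre of its underside on the bench. Its front (small dark display) is at its -x, towards the robot; its +y is left seen from the robot. On the flat deck: sleeve axis at (0, 50) mm in a flat white scale disc, toggle valve at (0, -85), fixed brass plug (radius 14, 24 high) at (75, 75)
- sleeve_axis (a point): point on the sleeve's upright turning axis at deck height (40 mm above the bench). The sleeve is a knurled steel drum, radius 33 mm (38 at its foot), top 39 mm above the deck, with one straight level bar sticking out radially: 10 mm thick, centre line 20 mm above the deck. The deck under the bar is free: a fingertip 10 mm above the deck meets the bar side-on
- bar_end (a point): centre of the black ball (22 mm diameter) at the end of the sleeve's bar, 82 mm from the axis and 60 mm above the bench; it turns with the sleeve. The bar is the pointer: it lies above the tick it is set to
- scale_zero (a point): middle of the tick for value 0, on the deck 68 mm from the axis. Seven black ticks, 20 degrees apart about the axis, are values 0 to 6 from left to right seen from the robot; 0 and 5 are long (34 mm), the rest short (20 mm). In the unit's frame value v lies at 120 + 20 v degrees counter-clockwise from its +x, so value 3 points straight to the front (-x)
- sleeve (a joint): sleeve angle, rad: 0 at value 0, growing counter-clockwise from above, 0.349 a value (4 is 1.396). A click spring engages at each value and holds it: leaving a click takes about 3 N sideways on the bar 66 mm from the axis; past half way it jumps to the next by itself. Stops 0.1 beyond 0 and 6. Starts clicked in at 0, 1, 2 or 3
- toggle_tip (a point): centre of the black ball (26 mm diameter) on the toggle valve's lever. The lever is 55 mm long, pivots 62 mm above the bench on a steel block (70 x 50 mm, top 65 mm above the bench) and swings in the unit's x-z plane. The ball's centre is about 110 mm above the bench at both ends of the swing, 117 mm half way
- toggle (a joint): angle of the toggle lever, rad: 0 leaning to the front (towards the robot, ball 26 mm in front of the pivot; closed), 1.0 leaning fully to the back (ball 26 mm behind the pivot; open). It stays where it is left; about 1.2 N at the ball moves it. Starts between 0 and 0.15
- weight: bystander: brass knobbed weight, diameter 38, height 30 mm, loose on the unit's deck behind and between sleeve and toggle; origin at its underside's centre
- adapter: bystander: steel stepped adapter, diameter 26, height 28 mm, loose on the unit's deck in its back left corner; origin at its underside's centre
- wrench: bystander: steel wrench, 170 mm long, lying beside the unit's left side; origin at its middle

How it is judged:
By the outcome, as a careful person would: the job done as asked, in the order asked, and still so for the second after the job is handed in, with the robot touching nothing.
It also fails if it takes over 64 s, if anything falls off the work surface, if the arm or the gripper's body presses on something with over 40 N, if the wrist force passes 120 N, or if a joint passes its speed limit or range.

## Working session

There is one attempt and no reset: what is moved stays moved. The work goes in short steps, Python scripts to look and compute and a tool call to move; the robot and the scene stay as the last step left them, time stands still between calls to the robot, and variables do not carry over. Pictures are saved under pics/ and viewed, at most 10 in all, crops included, and the job is handed in when it is done.

Besides the shell and the picture viewer there is one more tool, called after "Emit:" by a JSON object that holds its "fn" and its "kwargs", one argument or row to a line. arm_command: Moves the arm, as the interface text tells. Scaled input: -1 to 1 covers 150 mm each way for a shift and 0.5 rad each way for a turn. Its arguments: {"type":"object","properties":{"increments":{"type":"array","items":{"type":"array","items":{"type":"array","items":{"type":"number","minimum":-1,"maximum":1}}}}},"required":["increments"]}

```bash
mkdir -p pics
python3 - <<'E'
from station import readout, capture, camera_params
import cv2
o=readout.get_obs(); print({k:o[k] for k in('time_s','tcp_pos','tcp_rot','grip_width')})
for n in("scene","top"):
    cv2.imwrite(f"pics/{n}0.png",cv2.resize(capture(n)[:,:,::-1],(800,600),interpolation=cv2.INTER_CUBIC)); p=camera_params(n); print(n,p)
print(camera_params("wrist"))
E
```

```text
{'time_s': 0.0, 'tcp_pos': array([ 0.21467092, -0.63918909,  0.20681203]), 'tcp_rot': array([-1.20796037e-03,  9.86919291e-01,  1.61210588e-01, -1.84742850e-05]), 'grip_width': 1.00046380159649}
scene {'K': array([[413.33234322,   0.        , 280.90717834],
       [  0.        , 413.33234322, 206.22613346],
       [  0.        ,   0.        ,   1.        ]]), 'extrinsics': array([[-0.21358031,  0.97689138, -0.00816597,  0.02978623],
       [-0.49262908, -0.10047898,  0.86441921,  0.21154569],
       [ 0.84362317,  0.18864571,  0.50270543, -1.24204656],
       [ 0.        ,  0.        ,  0.        ,  1.        ]])}
top {'K': array([[519.06457538,   0.        , 262.41837127],
       [  0.        , 519.06457538, 200.87644858],
       [  0.        ,   0.        ,   1.        ]]), 'extrinsics': array([[-0.01135901, -0.99975641, -0.0189231 ,  0.11661481],
       [ 0.98962324, -0.01395069,  0.1430078 , -0.59301218],
       [-0.14323696, -0.01710231,  0.98954064, -0.85539211],
       [ 0.        ,  0.        ,  0.        ,  1.        ]])}
{'K': array([[327.8706453 ,   0.        , 277.23934457],
       [  0.        , 327.8706453 , 211.09463591],
       [  0.        ,   0.        ,   1.        ]]), 'mount': array([[-4.98618566e-04,  9.61645206e-01,  2.74295917e-01,
         6.97858996e-02],
       [ 9.99999809e-01,  3.78945609e-04,  4.89279039e-04,
         1.87517775e-04],
       [ 3.66569609e-04,  2.74296108e-01, -9.61645210e-01,
        -1.66317408e-01],
       [ 0.00000000e+00,  0.00000000e+00,  0.00000000e+00,
         1.00000000e+00]])}
```

View pics/scene0.png

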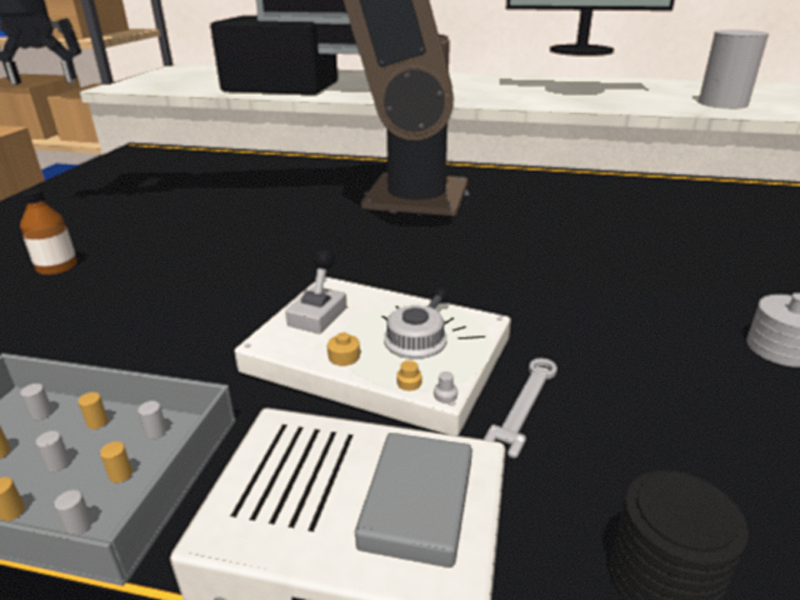

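View pics/top0.png

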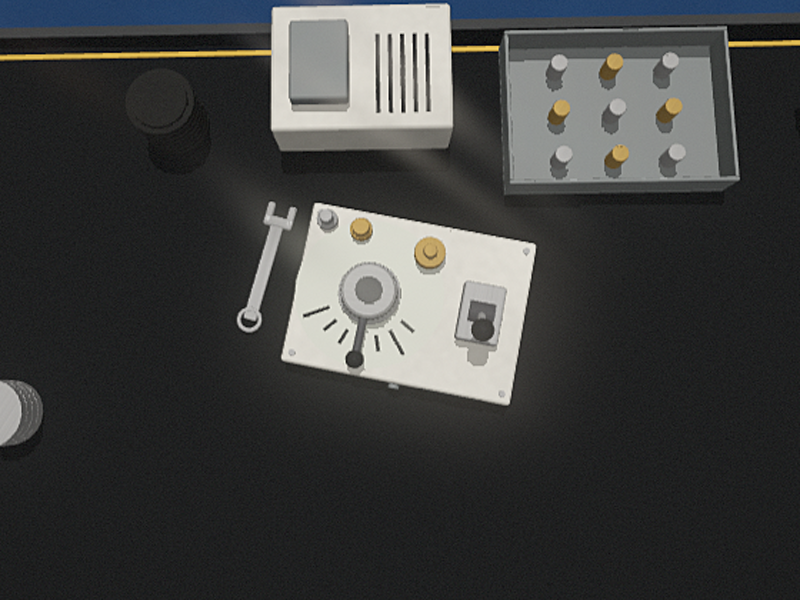

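The bar stands over the 4th tick, i.e. value 3. Top view: bar ball at (354,358), toggle ball at (482,329), deck corners at (315,204), (536,243), (510,404), (282,361). Scene view: bar ball at (437,299), toggle ball at (323,257).

```bash
cat > h.py <<'E'
import numpy as np
from station import camera_params
from scipy.optimize import least_squares
C={n:camera_params(n) for n in("scene","top")}
def proj(n,P):
    p=C[n]; c=p["extrinsics"][:3,:3]@P+p["extrinsics"][:3,3]
    q=p["K"]@np.array([c[0],-c[1],-c[2]]); return q[:2]/q[2]/.7
def tri(s,t): return least_squares(lambda P:np.r_[proj("scene",P)-s,proj("top",P)-t],[.6,0,.05])
E
python3 - <<'E'
from h import *
for n,s,t in(("bar",(437,299),(354,358)),("toggle",(323,257),(482,329)),("sleevetop",(415,315),(369,290)),("FLcorner",(510,319),(282,361)),("BRcorner",(237,350),(536,243)),("BLcorner",(458,429),(315,204))):
    r=tri(s,t); print(n,r.x.round(4),r.fun.round(1))
pts=[(-.1,.14),(-.1,-.14),(.1,-.14),(.1,.14)]
top=[(282,361),(510,404),(536,243),(315,204)]; sc=[(510,319),None,(237,350),(458,429)]
def W(v,p):
    c,s=np.cos(v[2]),np.sin(v[2]); return np.array([v[0]+c*p[0]-s*p[1],v[1]+s*p[0]+c*p[1],p[2]])
def f(v):
    e=[]
    for p,t,s in zip(pts,top,sc):
        e.append(proj("top",W(v,(*p,v[3])))-t)
        if s: e.append(proj("scene",W(v,(*p,v[3])))-s)
    return np.concatenate(e)
r=least_squares(f,[.6,.05,0,.04]); v=r.x; print("unit x y yaw deckz",v.round(4),r.fun.round(1))
for n,p in dict(axis=(0,.05,.04),bar3=(-.082,.05,.06),togpiv=(0,-.085,.062),tog0=(-.026,-.085,.11),tog1=(.026,-.085,.11)).items(): print(n,W(v,p).round(4))
a=np.radians(200); print("bar4",W(v,(.082*np.cos(a),.05+.082*np.sin(a),.06)).round(4))
E
```

```text
bar [0.5089 0.1317 0.0541] [ 2.6 -0.   2.4 -0.4]
toggle [ 0.536  -0.0109  0.1135] [ 0.9  0.1  0.8 -0.3]
sleevetop [0.5865 0.1151 0.0754] [ 0.3  0.   0.3 -0.1]
FLcorner [0.5068 0.2229 0.0339] [-0.1  0.  -0.1  0. ]
BRcorner [ 0.6464 -0.0877  0.0383] [-1.  -0.1 -1.   0.4]
BLcorner [0.7053 0.1835 0.02  ] [ 0.4 -0.   0.5 -0.1]
unit x y yaw deckz [ 0.5777  0.0666 -0.207   0.0297] [-0.6 -1.3  0.6  3.7 -1.2  1.1  0.3  1.5 -2.6  5.7  0.1 -1.3  0.5 -7.9]
axis [0.588  0.1156 0.04  ]
bar3 [0.5077 0.1324 0.06  ]
togpiv [ 0.5602 -0.0165  0.062 ]
tog0 [ 0.5348 -0.0112  0.11  ]
tog1 [ 0.5857 -0.0219  0.11  ]
bar4 [0.5068 0.104  0.06  ]
```

Emit:
{"fn": "arm_command", "kwargs": {
  "increments": [
    [[0, 0, 0.648, 0.887, -0.546, 0, 0], [0, 0, 0.648, 0.887, -0.546, 0, 0], [0, 0, 0.648, 0.887, -0.546, 0, 0], [0, 0, 0.648, 0.887, -0.546, 0, 0], [0, 0, 0.648, 0.887, -0.546, 0, 0], [0, 0, 0.648, 0.887, -0.546, 0, 0]]
  ]
}}

```text
time_s: 0.6
tcp_pos: [0.3158, -0.5185, 0.2078]
tcp_rot: [-0.0, 1.0, 0.001, -0.0]
force: [-0.5, -1.2, -0.5]
grip_width: 0.143
finger_force: 0.0
```

Emit:
{"fn": "arm_command", "kwargs": {
  "increments": [
    [[0, 0, 0, 0.8, -1, 0, 0], [0, 0, 0, 0.8, -1, 0, 0], [0, 0, 0, 0.8, -1, 0, 0], [0, 0, 0, 0.8, -1, 0, 0], [0, 0, 0, 0.8, -1, 0, 0]]
  ]
}}

```text
time_s: 1.02
tcp_pos: [0.4359, -0.3684, 0.208]
tcp_rot: [-0.0, 1.0, -0.0, 0.0]
force: [0.1, -0.1, -0.6]
grip_width: -0.001
finger_force: 0.0
```

Emit:
{"fn": "arm_command", "kwargs": {
  "increments": [
    [[0, 0, 0, 0.64, -1, 0, 0], [0, 0, 0, 0.64, -1, 0, 0], [0, 0, 0, 0.64, -1, 0, 0], [0, 0, 0, 0.64, -1, 0, 0], [0, 0, 0, 0.64, -1, 0, 0]]
  ]
}}

```text
time_s: 1.43
tcp_pos: [0.5328, -0.217, 0.208]
tcp_rot: [-0.001, 1.0, 0.001, 0.0]
force: [-0.5, -0.8, -0.5]
grip_width: -0.001
finger_force: 0.0
```

Emit:
{"fn": "arm_command", "kwargs": {
  "increments": [
    [[0, 0, 0, 0, -1, 0, 0], [0, 0, 0, 0, -1, 0, 0], [0, 0, 0, 0, -1, 0, 0], [0, 0, 0, 0, -1, 0, 0], [0, 0, 0, 0, -1, 0, 0]]
  ]
}}

```text
time_s: 1.85
tcp_pos: [0.5307, -0.0672, 0.208]
tcp_rot: [-0.001, 1.0, 0.002, -0.0]
force: [0.6, 0.2, -1.2]
grip_width: 0.001
finger_force: 0.0
```

Emit:
{"fn": "arm_command", "kwargs": {
  "increments": [
    [[0, 0, 0, 0, -1, 0, 0], [0, 0, 0, 0, -1, 0, 0], [0, 0, 0, 0, -1, 0, 0], [0, 0, 0, 0, -1, 0, 0], [0, 0, 0, 0, -1, 0, 0]]
  ]
}}

```text
time_s: 2.27
tcp_pos: [0.5313, 0.0822, 0.2082]
tcp_rot: [-0.0, 1.0, 0.001, 0.0]
force: [-0.0, -0.6, -0.4]
grip_width: 0.003
finger_force: 0.0
```

Emit:
{"fn": "arm_command", "kwargs": {
  "increments": [
    [[0, 0, 0, 0, -0.52, 0, 0], [0, 0, 0, 0, -0.52, 0, 0], [0, 0, 0, 0, -0.52, 0, 0], [0, 0, 0, 0, -0.52, 0.65, 0], [0, 0, 0, 0, -0.52, 0.65, 0], [0, 0, 0, 0, -0.52, 0.65, 0], [0, 0, 0, 0, -0.52, 0.65, 0], [0, 0, 0, 0, -0.52, 0.65, 0]]
  ]
}}

```text
time_s: 2.93
tcp_pos: [0.5313, 0.1561, 0.1099]
tcp_rot: [0.0, 1.0, -0.001, -0.001]
force: [0.2, -1.2, -0.4]
grip_width: -0.0
finger_force: 0.0
```

Run:
```python
from station import readout, capture
import cv2,numpy as np
a=capture("wrist");b=capture("top")[110:320,170:420]
cv2.imwrite("pics/w1.png",np.hstack([cv2.resize(a,(400,300)),cv2.resize(b,(357,300))])[:,:,::-1])
print(readout.get_obs()['tcp_pos'])
```

```text
[0.53319656 0.156966   0.11287836]
```

View pics/w1.png

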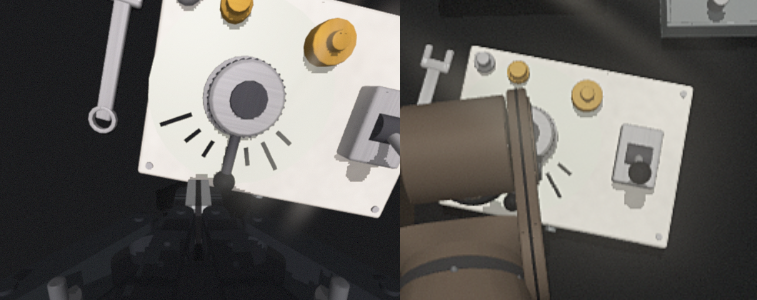

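Wrist view: the shut fingers (200,185) stand left of the bar with its ball at (224,182). Three ticks are left of the bar and three right of it, so it is at value 3.

Emit:
{"fn": "arm_command", "kwargs": {
  "increments": [
    [[0, 0, 0, 0.01, -0.04, 0, 0], [0, 0, 0, 0.01, -0.04, 0.16, 0], [0, 0, 0, 0.01, -0.04, 0.25, 0], [0, 0, 0, 0.01, -0.04, 0.32, 0], [0, 0, 0, 0.01, -0.04, 0.32, 0], [0, 0, 0, 0.01, -0.04, 0.32, 0]]
  ]
}}

```text
time_s: 3.53
tcp_pos: [0.533, 0.1642, 0.0633]
tcp_rot: [-0.0, 1.0, -0.0, 0.0]
force: [-0.4, -0.1, -0.8]
grip_width: -0.0
finger_force: 0.0
```

Emit:
{"fn": "arm_command", "kwargs": {
  "increments": [
    [[0, 0, 0, 0, 0.03, 0, 0], [0, 0, 0, 0, 0.05, 0, 0], [0, 0, 0, 0, 0.07, 0, 0], [0, 0, 0, 0, 0.08, 0, 0], [0, 0, 0, 0, 0.09, 0, 0], [0, 0, 0, 0, 0.1, 0, 0], [0, 0, 0, 0, 0.11, 0, 0], [0, 0, 0, 0, 0.12, 0, 0], [0, 0, 0, 0, 0.13, 0, 0], [0, 0, 0, 0, 0.13, 0, 0]]
  ]
}}

```text
time_s: 4.37
tcp_pos: [0.5325, 0.1443, 0.0627]
tcp_rot: [0.0, 1.0, -0.0, -0.0]
force: [-0.3, -0.4, 0.2]
grip_width: 0.006
finger_force: 0.0
```

Emit:
{"fn": "arm_command", "kwargs": {
  "increments": [
    [[0, 0, 0, 0, 0.01, 0, 0], [0, 0, 0, 0, 0.02, 0, 0], [0, 0, 0, 0, 0.03, 0, 0], [0, 0, 0, 0, 0.04, 0, 0]]
  ]
}}

```text
time_s: 4.7
tcp_pos: [0.5325, 0.1384, 0.0627]
tcp_rot: [0.0, 1.0, -0.0, -0.0]
force: [0.3, 0.2, 0.1]
grip_width: -0.0
finger_force: 0.0
```

Emit:
{"fn": "arm_command", "kwargs": {
  "increments": [
    [[0, 0, 0, 0, 0.01, 0, 0], [0, 0, 0, 0, 0.02, 0, 0]]
  ]
}}

```text
time_s: 4.87
tcp_pos: [0.5325, 0.1354, 0.0627]
tcp_rot: [0.0, 1.0, -0.0, 0.0]
force: [-0.7, 0.6, 0.3]
grip_width: -0.003
finger_force: 0.0
```

Emit:
{"fn": "arm_command", "kwargs": {
  "increments": [
    [[0, 0, 0, 0, 0.01, 0, 0], [0, 0, 0, 0, 0.015, 0, 0]]
  ]
}}

```text
time_s: 5.03
tcp_pos: [0.5325, 0.1331, 0.0627]
tcp_rot: [0.0, 1.0, -0.0, -0.0]
force: [-0.2, 0.0, 0.4]
grip_width: -0.001
finger_force: 0.0
```

Run:
```python
from station import capture
import cv2
cv2.imwrite("pics/w2.png",cv2.resize(capture("wrist")[60:360,140:490],(700,600))[:,:,::-1])
```

```text
(no output)
```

View pics/w2.png

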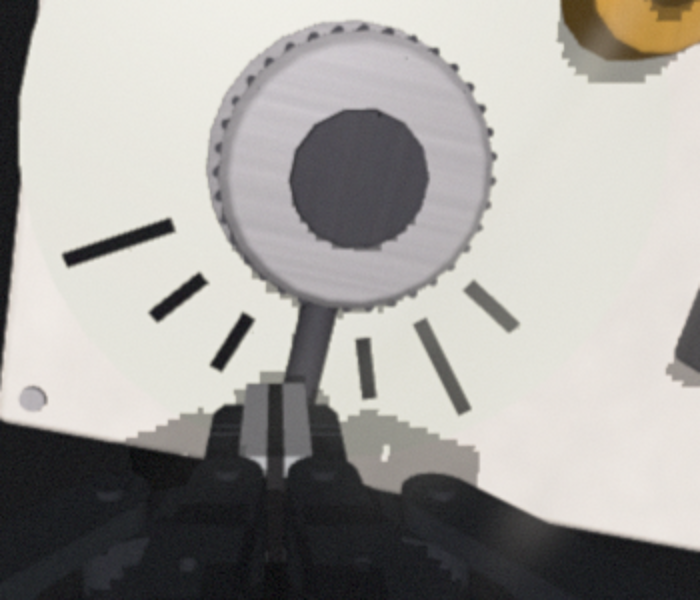

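Run:
```python
import numpy as np
from station import camera_params, readout
from scipy.spatial.transform import Rotation as R
o=readout.get_obs(); p=camera_params("wrist"); q=o['tcp_rot']; Rt=R.from_quat([q[1],q[2],q[3],q[0]]).as_matrix()
def pt(Pt):
    c=p["mount"][:3,:3].T@(Pt-p["mount"][:3,3]); k=p["K"]@np.array([c[0],-c[1],-c[2]]); return ((k[:2]/k[2]-[140,60])*2).round(0)
print(o['tcp_pos'],o['force'])
for x in(-.011,.011):
  for z in(-.009,.003,.011): print("tip",x,z,[pt(np.array([x,y,z])) for y in(-.008,.008)])
a=np.array([.588,.1156])
for r in(.04,.055,.07,.082):
  u=np.array([np.cos(np.pi-.207),np.sin(np.pi-.207)]); n=np.array([-u[1],u[0]])
  print("bar",r,[pt(Rt.T@(np.r_[a+r*u+s*n,.06]-o['tcp_pos'])) for s in(-.005,0,.005)])
print("axis",pt(Rt.T@(np.r_[a,.079]-o['tcp_pos'])))
for v in (0,3,4,5):
  t=np.radians(120+20*v)-.207; print(v,pt(Rt.T@(np.r_[a+.068*np.array([np.cos(t),np.sin(t)]),.04]-o['tcp_pos'])))
```

```text
[0.53253229 0.13303873 0.06274163] [-0.48579271  0.45111092 -0.03022638]
tip -0.011 -0.009 [array([244., 433.]), array([305., 433.])]
tip -0.011 0.003 [array([246., 413.]), array([303., 413.])]
tip -0.011 0.011 [array([247., 401.]), array([302., 401.])]
tip 0.011 -0.009 [array([243., 355.]), array([306., 355.])]
tip 0.011 0.003 [array([245., 339.]), array([304., 339.])]
tip 0.011 0.011 [array([246., 330.]), array([303., 330.])]
bar 0.04 [array([290., 317.]), array([309., 321.]), array([327., 325.])]
bar 0.055 [array([279., 368.]), array([297., 372.]), array([314., 375.])]
bar 0.07 [array([268., 417.]), array([285., 420.]), array([303., 423.])]
bar 0.082 [array([260., 454.]), array([277., 457.]), array([294., 460.])]
axis [351. 181.]
0 [113. 242.]
3 [286. 386.]
4 [361. 388.]
5 [435. 366.]
```

Wrist view: the fingers are at about (276,383), right against the bar (305,375), with no contact force yet. I'll check the tip's height from the side with the scene camera.

Run:
```python
from station import capture
from h import *
import cv2
im=cv2.resize(capture("scene")[140:260,230:370],(700,600),interpolation=cv2.INTER_CUBIC)[:,:,::-1]
cv2.imwrite("pics/s2.png",im)
for n,P in dict(tip_back=(.5435,.133,.052),tip_c=(.5325,.133,.052),tcp=(.5325,.133,.063),ball=(.5077,.1304,.06)).items(): print(n,((proj("scene",np.array(P))*.7-[230,140])*5).round())
```

```text
tip_back [376. 401.]
tip_c [381. 385.]
tcp [382. 358.]
ball [386. 331.]
```

View pics/s2.png

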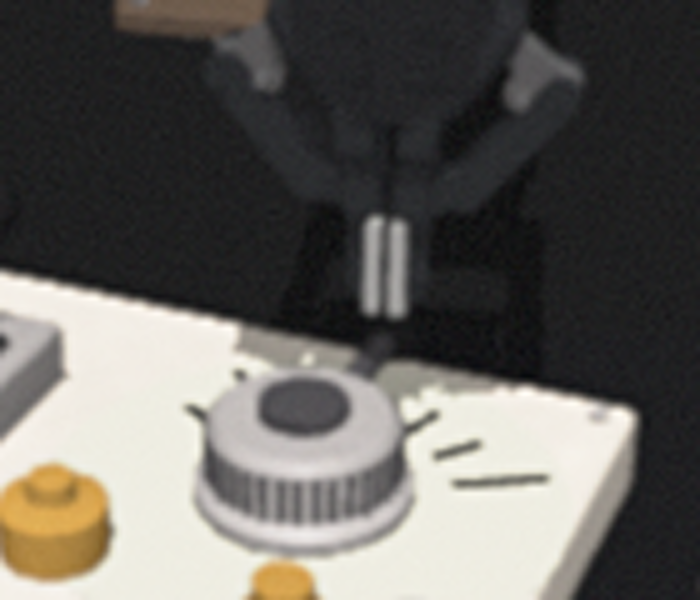

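Run:
```python
from h import *
from station import readout
from scipy.spatial.transform import Rotation as R
o=readout.get_obs(); p=camera_params("wrist"); q=o['tcp_rot']; Rt=R.from_quat([q[1],q[2],q[3],q[0]]).as_matrix()
def w(P):
    Pt=Rt.T@(P-o['tcp_pos']); c=p["mount"][:3,:3].T@(Pt-p["mount"][:3,3]); k=p["K"]@np.array([c[0],-c[1],-c[2]]); return (k[:2]/k[2]-[140,60])*2
s=lambda P:(proj("scene",P)*.7-[230,140])*5
for nm,a,b in(("tip",(275,383),(385,317)),("padtop",(276,455),(385,217)),("sleeve",(358,180),(305,407))):
    r=least_squares(lambda P:np.r_[w(P)-a,s(P)-b],[.53,.13,.07]); print(nm,r.x.round(4),r.fun.round(1))
```

```text
tip [0.5411 0.1336 0.0847] [-2.5  0.5 -3.7  0.3]
padtop [0.5446 0.1332 0.1254] [-1.9  0.5 -3.8  0.4]
sleeve [0.5877 0.1144 0.0745] [-3.   0.3 -4.3 -0.6]
```

Two views agree that the shut fingertips end at z≈0.085, about 22 mm behind the reported TCP, while the text puts them 11 mm ahead of it. I'll trust the measurement: back off left, then go about 33 mm lower, watching the force.

Emit:
{"fn": "arm_command", "kwargs": {
  "increments": [
    [[0, 0, 0, 0, -0.1, 0, 0], [0, 0, 0, 0, -0.22, 0, 0], [0, 0, 0, 0, -0.22, 0, 0], [0, 0, 0, 0, -0.22, 0.04, 0], [0, 0, 0, 0, -0.22, 0.07, 0], [0, 0, 0, 0, -0.22, 0.1, 0], [0, 0, 0, 0, -0.22, 0.1, 0]]
  ]
}}

```text
time_s: 5.72
tcp_pos: [0.5314, 0.1655, 0.046]
tcp_rot: [0.0, 1.0, -0.0, -0.001]
force: [-1.0, -1.0, -0.4]
grip_width: -0.006
finger_force: 0.0
```

Emit:
{"fn": "arm_command", "kwargs": {
  "increments": [
    [[0, 0, 0, 0, 0, 0.02, 0], [0, 0, 0, 0, 0, 0.04, 0], [0, 0, 0, 0, 0, 0.06, 0], [0, 0, 0, 0, 0, 0.06, 0]]
  ]
}}

```text
time_s: 6.05
tcp_pos: [0.532, 0.1661, 0.0379]
tcp_rot: [0.0, 1.0, -0.0, -0.001]
force: [-0.0, -0.9, -0.8]
grip_width: 0.0
finger_force: 0.0
```

Run:
```python
from station import capture,readout
import cv2,numpy as np
a=cv2.resize(capture("scene")[160:260,270:370],(400,400),interpolation=cv2.INTER_CUBIC)
b=cv2.resize(capture("wrist")[130:330,180:380],(400,400),interpolation=cv2.INTER_CUBIC)
cv2.imwrite("pics/s3.png",np.hstack([a,b])[:,:,::-1]); o=readout.get_obs();print(o['tcp_pos'],o['force'])
```

```text
[0.53243912 0.16619878 0.03858236] [-0.69304167  0.99105624 -0.25621425]
```

View pics/s3.png

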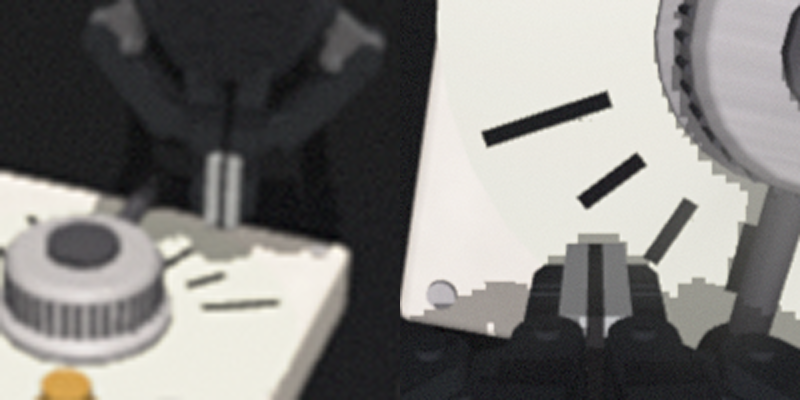

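Both views show the fingers left of the bar, still clear of the deck. TCP z is 0.038 with no contact force, which confirms the longer offset. I'll go down another 9 mm, then push.

Emit:
{"fn": "arm_command", "kwargs": {
  "increments": [
    [[0, 0, 0, 0, 0, 0.02, 0], [0, 0, 0, 0, 0, 0.04, 0], [0, 0, 0, 0, 0, 0.06, 0], [0, 0, 0, 0, 0, 0.06, 0]]
  ]
}}

```text
time_s: 6.48
tcp_pos: [0.5319, 0.1662, 0.0289]
tcp_rot: [0.0, 1.0, -0.0, -0.001]
force: [-0.7, -0.0, 0.1]
grip_width: -0.001
finger_force: 0.0
```

Emit:
{"fn": "arm_command", "kwargs": {
  "increments": [
    [[0, 0, 0, 0, 0.03, 0, 0], [0, 0, 0, 0, 0.05, 0, 0], [0, 0, 0, 0, 0.07, 0, 0], [0, 0, 0, 0, 0.08, 0, 0], [0, 0, 0, 0, 0.09, 0, 0], [0, 0, 0, 0, 0.1, 0, 0], [0, 0, 0, 0, 0.11, 0, 0], [0, 0, 0, 0, 0.12, 0, 0], [0, 0, 0, 0, 0.13, 0, 0], [0, 0, 0, 0, 0.13, 0, 0]]
  ]
}}

```text
time_s: 7.32
tcp_pos: [0.5325, 0.1466, 0.0297]
tcp_rot: [0.0, 1.0, -0.0, -0.0]
force: [0.7, 1.0, -0.6]
grip_width: -0.003
finger_force: 0.0
```

Emit:
{"fn": "arm_command", "kwargs": {
  "increments": [
    [[0, 0, 0, 0, 0.01, 0, 0], [0, 0, 0, 0, 0.02, 0, 0], [0, 0, 0, 0, 0.03, 0, 0]]
  ]
}}

```text
time_s: 7.57
tcp_pos: [0.5323, 0.1424, 0.0297]
tcp_rot: [-0.0, 1.0, -0.0, -0.0]
force: [-0.5, 1.6, 0.8]
grip_width: -0.002
finger_force: 0.7
```

Emit:
{"fn": "arm_command", "kwargs": {
  "increments": [
    [[0, 0, 0, 0, 0.01, 0, 0], [0, 0, 0, 0, 0.02, 0, 0]]
  ]
}}

```text
time_s: 7.73
tcp_pos: [0.5319, 0.1397, 0.0296]
tcp_rot: [-0.001, 1.0, -0.0, -0.001]
force: [-0.8, 2.6, 0.2]
grip_width: -0.002
finger_force: 1.4
```

Emit:
{"fn": "arm_command", "kwargs": {
  "increments": [
    [[0, 0, 0, 0, 0.01, 0, 0], [0, 0, 0, 0, 0.02, 0, 0]]
  ]
}}

```text
time_s: 7.9
tcp_pos: [0.532, 0.1366, 0.0296]
tcp_rot: [-0.0, 1.0, -0.0, -0.001]
force: [-1.4, 2.9, 1.2]
grip_width: 0.002
finger_force: 1.4
```

Emit:
{"fn": "arm_command", "kwargs": {
  "increments": [
    [[0, 0, 0, 0, 0.01, 0, 0], [0, 0, 0, 0, 0.015, 0, 0]]
  ]
}}

```text
time_s: 8.07
tcp_pos: [0.5328, 0.1335, 0.0298]
tcp_rot: [0.0, 1.0, 0.0, 0.0]
force: [-1.4, -0.5, 0.5]
grip_width: 0.001
finger_force: 0.3
```

Emit:
{"fn": "arm_command", "kwargs": {
  "increments": [
    [[0, 0, 0, 0, 0.01, 0, 0], [0, 0, 0, 0, 0.01, 0, 0]]
  ]
}}

```text
time_s: 8.23
tcp_pos: [0.5331, 0.1318, 0.0299]
tcp_rot: [0.001, 1.0, 0.0, 0.001]
force: [0.8, -0.8, 0.9]
grip_width: -0.002
finger_force: 0.0
```

The force dropped, so the bar has jumped. I'll back off, rise and look.

Emit:
{"fn": "arm_command", "kwargs": {
  "increments": [
    [[0, 0, 0, 0, -0.06, 0, 0], [0, 0, 0, 0, -0.12, 0, 0], [0, 0, 0, 0, -0.12, -0.15, 0], [0, 0, 0, 0, -0.12, -0.4, 0], [0, 0, 0, 0, -0.12, -0.75, 0], [0, 0, 0, -0.3, 0, -0.75, 0], [0, 0, 0, -0.3, 0, -0.75, 0]]
  ]
}}

```text
time_s: 8.82
tcp_pos: [0.487, 0.1329, 0.1461]
tcp_rot: [0.0, 1.0, 0.001, 0.002]
force: [-0.5, 0.7, -0.4]
grip_width: 0.003
finger_force: 0.0
```

Emit:
{"fn": "arm_command", "kwargs": {
  "increments": [
    [[0, 0, 0, 0, 0.96, 0, 0], [0, 0, 0, 0, 0.96, 0, 0], [0, 0, 0, 0, 0.96, 0, 0], [0, 0, 0, 0, 0.96, 0, 0], [0, 0, 0, 0, 0.96, 0, 0]]
  ]
}}

```text
time_s: 9.23
tcp_pos: [0.4879, -0.0142, 0.1423]
tcp_rot: [0.001, 1.0, -0.002, 0.0]
force: [0.3, 0.7, 0.8]
grip_width: -0.001
finger_force: 0.0
```

Run:
```python
from station import capture,readout
import cv2,numpy as np
a=cv2.resize(capture("top")[130:300,190:390],(470,400),interpolation=cv2.INTER_CUBIC)
b=cv2.resize(capture("wrist"),(320,240)); b=np.vstack([b,np.zeros((160,320,3),np.uint8)])
cv2.imwrite("pics/s4.png",np.hstack([a,b])[:,:,::-1]); o=readout.get_obs();print(o['tcp_pos'],o['force'])
```

```text
[ 0.48760494 -0.01137449  0.1420121 ] [-0.02897737  0.64374594  0.19816517]
```

View pics/s4.png

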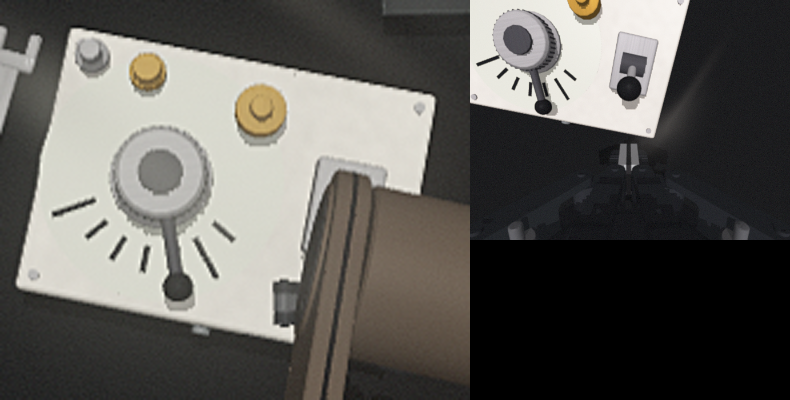

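Top view: the bar ball at (177,287) lies between ticks 3 (145,258) and long 5 (205,257), so it hides tick 4. Four ticks are left of it and two right, so the sleeve is at 4. The wrist view shows the fingers in line with the toggle ball; next I'll push it.

Emit:
{"fn": "arm_command", "kwargs": {
  "increments": [
    [[0, 0, 0, 0, 0.02, 0.2, 0], [0, 0, 0, 0, 0.02, 0.39, 0], [0, 0, 0, 0, 0.02, 0.39, 0], [0, 0, 0, 0.06, 0.02, 0.39, 0], [0, 0, 0, 0.11, 0.02, 0.39, 0], [0, 0, 0, 0.15, 0.02, 0.39, 0], [0, 0, 0, 0.19, 0.02, 0.39, 0]]
  ]
}}

```text
time_s: 9.92
tcp_pos: [0.5175, -0.0143, 0.0858]
tcp_rot: [0.0, 1.0, 0.0, 0.0]
force: [-2.6, -0.2, 3.2]
grip_width: 0.001
finger_force: 1.6
```

Emit:
{"fn": "arm_command", "kwargs": {
  "increments": [
    [[0, 0, 0, 0.03, 0.005, 0, 0], [0, 0, 0, 0.06, 0.01, 0, 0], [0, 0, 0, 0.09, 0.015, 0, 0], [0, 0, 0, 0.12, 0.02, 0, 0], [0, 0, 0, 0.15, 0.02, 0, 0], [0, 0, 0, 0.18, 0.03, 0, 0]]
  ]
}}

```text
time_s: 10.42
tcp_pos: [0.5434, -0.019, 0.0837]
tcp_rot: [-0.0, 1.0, -0.0, 0.0]
force: [-0.9, 1.2, 0.4]
grip_width: 0.001
finger_force: 0.6
```

Emit:
{"fn": "arm_command", "kwargs": {
  "increments": [
    [[0, 0, 0, 0.02, 0.005, 0, 0], [0, 0, 0, 0.04, 0.01, 0, 0], [0, 0, 0, 0.06, 0.01, 0, 0], [0, 0, 0, 0.07, 0.01, 0, 0]]
  ]
}}

```text
time_s: 10.75
tcp_pos: [0.5537, -0.0208, 0.0835]
tcp_rot: [0.0, 1.0, -0.0, -0.0]
force: [-0.3, -1.1, 0.5]
grip_width: 0.004
finger_force: 0.7
```

Emit:
{"fn": "arm_command", "kwargs": {
  "increments": [
    [[0, 0, 0, 0.02, 0.003, 0, 0], [0, 0, 0, 0.035, 0.006, 0, 0], [0, 0, 0, 0.035, 0.006, 0, 0]]
  ]
}}

```text
time_s: 11.0
tcp_pos: [0.5589, -0.0213, 0.0834]
tcp_rot: [-0.0, 1.0, -0.0, -0.0]
force: [-0.7, 0.1, -0.6]
grip_width: -0.0
finger_force: 0.3
```

Emit:
{"fn": "arm_command", "kwargs": {
  "increments": [
    [[0, 0, 0, 0.013, 0.002, 0, 0], [0, 0, 0, 0.02, 0.003, 0, 0], [0, 0, 0, 0.02, 0.003, 0, 0]]
  ]
}}

```text
time_s: 11.25
tcp_pos: [0.5617, -0.0217, 0.0836]
tcp_rot: [-0.0, 1.0, -0.0, -0.0]
force: [-1.5, -0.2, -0.4]
grip_width: -0.001
finger_force: 0.6
```

Emit:
{"fn": "arm_command", "kwargs": {
  "increments": [
    [[0, 0, 0, 0.01, 0.002, 0, 0], [0, 0, 0, 0.015, 0.003, 0, 0]]
  ]
}}

```text
time_s: 11.42
tcp_pos: [0.5625, -0.0218, 0.0834]
tcp_rot: [-0.001, 1.0, -0.0, -0.002]
force: [-7.4, 1.8, 3.2]
grip_width: -0.0
finger_force: 3.5
```

Emit:
{"fn": "arm_command", "kwargs": {
  "increments": [
    [[0, 0, 0, 0.01, 0.002, 0, 0], [0, 0, 0, 0.013, 0.003, 0, 0]]
  ]
}}

```text
time_s: 11.58
tcp_pos: [0.5625, -0.0219, 0.0833]
tcp_rot: [-0.001, 1.0, 0.0, -0.005]
force: [-10.7, 1.9, 5.8]
grip_width: -0.001
finger_force: 5.9
```

The lever is at its stop: x stays at 0.5625 while the force rises to 11 N. I'll withdraw and check.

Emit:
{"fn": "arm_command", "kwargs": {
  "increments": [
    [[0, 0, 0, -0.1, 0, 0, 0], [0, 0, 0, -0.3, 0, 0, 0], [0, 0, 0, -0.5, 0, 0, 0], [0, 0, 0, -0.5, 0, -0.3, 0], [0, 0, 0, -0.5, 0.3, -0.6, 0], [0, 0, 0, -0.5, 0.8, -0.7, 0], [0, 0, 0, -0.5, 1, -0.7, 0], [0, 0, 0, -0.5, 1, -0.7, 0], [0, 0, 0, -0.5, 1, -0.7, 0]]
  ]
}}

```text
time_s: 12.33
tcp_pos: [0.4931, -0.1798, 0.1929]
tcp_rot: [0.004, 1.0, -0.003, 0.004]
force: [0.3, -0.5, -0.5]
grip_width: 0.001
finger_force: 0.0
```

Emit:
{"fn": "arm_command", "kwargs": {
  "increments": [
    [[0, 0, 0, 0, 1, 0, 0], [0, 0, 0, 0, 1, 0, 0], [0, 0, 0, 0, 1, 0, 0], [0, 0, 0, 0, 1, 0, 0], [0, 0, 0, 0, 1, 0, 0]]
  ]
}}

```text
time_s: 12.75
tcp_pos: [0.4912, -0.3278, 0.1894]
tcp_rot: [0.002, 1.0, -0.002, 0.001]
force: [-0.5, 0.6, 0.2]
grip_width: 0.001
finger_force: 0.0
```

Run:
```python
from station import capture,readout
import cv2,numpy as np
a=cv2.resize(capture("top")[110:300,150:390],(400,316),interpolation=cv2.INTER_CUBIC)
b=cv2.resize(capture("scene")[150:310,150:400],(400,316),interpolation=cv2.INTER_CUBIC)
cv2.imwrite("pics/s5.png",np.hstack([a,b])[:,:,::-1]); o=readout.get_obs();print(o['tcp_pos'],o['force'])
```

```text
[ 0.49118865 -0.32346698  0.18883443] [ 0.93088489 -0.05999013 -0.107126  ]
```

View pics/s5.png

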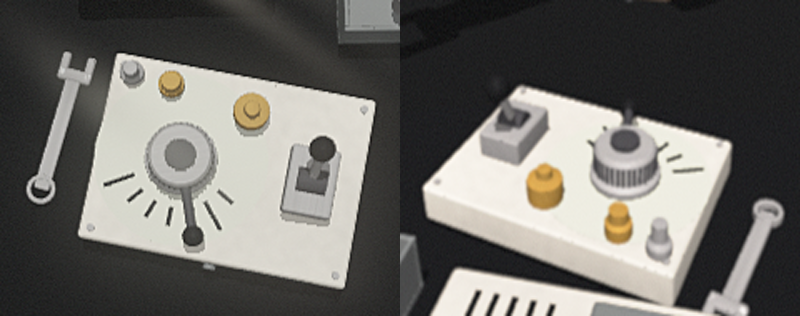

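The toggle ball (322,149 in the top view) leans fully to the back. The bar (193,236) is at 4, and the weight, adapter and wrench haven't moved.

```bash
python3 -c "
from station import env
print(env.close_job())"
```

```text
the job is handed in; nothing more can be done
None
```

I turned the sleeve from 3 to 4, where it clicked in, then pushed the toggle valve back to its stop; the weight, adapter and wrench look unmoved in the last pictures, and the job is handed in at about 13 s.

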